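# Put the dumbbell dies back on their outline boards

### The job

The cutting session is over: put the four dumbbell-shaped steel cutting dies away, laying each one flat on the plywood storage board that shows its own outline in its own size, squarely over that outline, and let go of it. Leave the ring-shaped die and the plain straight die where they lie.

Things in the scene. Friction and masses are not known exactly. Their poses are not given: they have to be found in the camera images.
- die_60: dumbbell-shaped solid dark steel cutting die lying flat and loose, 60 mm long, 28 mm high, with straight sides; the two ends are 18 mm wide and the narrow middle is 10 mm wide (straight for 28 mm, then it flares to the ends). Origin: centre of its underside, x along its length, y across it, z up. It looks the same turned half round. 0.1 to 0.6 kg.
- die_80: dumbbell-shaped solid dark steel cutting die lying flat and loose, 80 mm long, 28 mm high, with straight sides; the two ends are 22 mm wide and the narrow middle is 12 mm wide (straight for 38 mm, then it flares to the ends). Origin: centre of its underside, x along its length, y across it, z up. It looks the same turned half round. 0.1 to 0.6 kg.
- die_100: dumbbell-shaped solid dark steel cutting die lying flat and loose, 100 mm long, 28 mm high, with straight sides; the two ends are 26 mm wide and the narrow middle is 14 mm wide (straight for 48 mm, then it flares to the ends). Origin: centre of its underside, x along its length, y across it, z up. It looks the same turned half round. 0.1 to 0.6 kg.
- die_120: dumbbell-shaped solid dark steel cutting die lying flat and loose, 120 mm long, 28 mm high, with straight sides; the two ends are 30 mm wide and the narrow middle is 16 mm wide (straight for 58 mm, then it flares to the ends). Origin: centre of its underside, x along its length, y across it, z up. It looks the same turned half round. 0.1 to 0.6 kg.
- board_60: fixed flat plywood storage board 140 x 54 mm, 5 mm thick, no rim, with a flat black dumbbell silhouette 60 mm long painted at its centre: the place of the 60 mm die. Origin: centre of its underside, so its top is 5 mm above the origin; x along its length and the silhouette's length, z up.
- board_80: fixed flat plywood storage board 140 x 54 mm, 5 mm thick, no rim, with a flat black dumbbell silhouette 80 mm long painted at its centre: the place of the 80 mm die. Origin: centre of its underside, so its top is 5 mm above the origin; x along its length and the silhouette's length, z up.
- board_100: fixed flat plywood storage board 140 x 54 mm, 5 mm thick, no rim, with a flat black dumbbell silhouette 100 mm long painted at its centre: the place of the 100 mm die. Origin: centre of its underside, so its top is 5 mm above the origin; x along its length and the silhouette's length, z up.
- board_120: fixed flat plywood storage board 140 x 54 mm, 5 mm thick, no rim, with a flat black dumbbell silhouette 120 mm long painted at its centre: the place of the 120 mm die. Origin: centre of its underside, so its top is 5 mm above the origin; x along its length and the silhouette's length, z up.
- ring_die: loose dark steel ring-shaped cutting die, 52 mm outside diameter, 28 mm high; not a dumbbell, stays where it is. Origin: centre of its underside. Dies, boards and a few other small things (none over 41 mm high) lie scattered with their centres at least 90 mm apart; taller equipment (up to 180 mm) stands only round the edges, more than 0.45 m to either side or over 0.75 m ahead of the robot.
- strip_die: loose dark steel straight bar-shaped cutting die without a waist, 90 x 18 mm, 28 mm high; not a dumbbell, stays where it is. Origin: centre of its underside, x along its length.
Things that resemble listed ones, but are neither listed nor needed, are in the scene too. What is shaped like the die_60 but orange or yellow is not meant.

How it is judged:
At the end, for the whole second after the job is handed in: Each of the four dumbbell dies lies upright and at rest on the board with the silhouette of its own length, its centre within 10 mm of the board's centre and its length within 0.17 rad of the board's (either way round) (horizontal distance between die_60 and board_60 below 0.01 m and angle between the x axis of die_60 and the x axis of board_60, either way round below 0.17 rad and z of die_60 in the frame of board_60 between 0.003 and 0.008 m and angle between each of die_60, die_80, die_100, die_120's own z axis and vertical below 0.1 rad and linear speed of each of die_60, die_80, die_100, die_120 below 0.01 m/s and angular speed of each of die_60, die_80, die_100, die_120 below 0.1 rad/s and horizontal distance between die_80 and board_80 below 0.01 m and angle between the x axis of die_80 and the x axis of board_80, either way round below 0.17 rad and z of die_80 in the frame of board_80 between 0.003 and 0.008 m and horizontal distance between die_100 and board_100 below 0.01 m and angle between the x axis of die_100 and the x axis of board_100, either way round below 0.17 rad and z of die_100 in the frame of board_100 between 0.003 and 0.008 m and horizontal distance between die_120 and board_120 below 0.01 m and angle between the x axis of die_120 and the x axis of board_120, either way round below 0.17 rad and z of die_120 in the frame of board_120 between 0.003 and 0.008 m); the robot touches nothing.
It fails at once if the ring die is moved more than 20 mm from where it lay (distance of ring_die from where it was at the start of the episode above 0.02 m).
It fails at once if the strip die is moved more than 20 mm from where it lay (distance of strip_die from where it was at the start of the episode above 0.02 m).
It also fails if it takes over 106 s, if anything falls off the work surface, if the arm or the gripper's body presses on something with over 40 N, if the wrist force passes 120 N, or if a joint passes its speed limit or range.

### The arm

A 6-joint arm with a two-finger parallel gripper is mounted at the origin on the work surface. World frame = base frame: x ahead of the robot, y to its left, z up, the work surface at z = 0. Lengths are in m, angles in rad, forces in N, time in s.
With the tool pointing down it reaches from about 0.35 to 0.925 m from the base axis. Payload 6.4 kg.
Tool frame: the origin (TCP) lies midway between the tips of the shut fingers; the grasp point (between the pads) lies 19 mm behind it; z points along the fingers, y is the line along which they close (so a half turn about z gives the same grasp; the last joint's range is limited). The gripper opens to 85 mm and grips with 20 to 120 N. Pads are 22 mm wide; open, the fingers measure 114 mm over their backs; the gripper's body (76 mm by 85 mm) begins 54 mm behind the grasp point. The pads swing forward as they close: fully open they stand 13 mm farther back than shut.
Start: joints at [1.066, 0.245, 1.558, -0, 1.339, -0.174], TCP at [0.211, 0.615, 0.203] pointing down, gripper open.
Joint ranges: [-3.13, 3.13], [-1.02, 2.26], [0.13, 2.54], [-0.95, 4.09], [0.21, 2.88], [-2.74, 2.74]. Speed limits (rad/s): [2.57, 2.57, 3.14, 3.14, 3.14, 3.14].

### API

Orientations are given as a 3x3 rotation matrix whose columns are the frame's x, y, z axes.
In Python, from bench import robot gives the robot as it stands.
- The arm moves only by the shell command python3 -m creep 'ROWS' [OPENING] [FORCE]. ROWS is JSON, a list that holds one entry, the list of rows, each a list of 6 numbers: the shift along the tool's x, y, z each as a share of 20 mm, from -1 to 1, then the turn, a rotation vector about the tool's x, y, z each as a share of 4 degrees, from -1 to 1. In form: [[[dx, dy, dz, wx, wy, wz], ...]]. A call has 1 to 8 rows; each row shifts and turns the commanded pose from where the row before left it, along the tool's axes as they then stand; what a row does not reach is not made up. A row lasts 1/10 s, in which the tool goes at most 50 mm and 8.59 degrees, less where a joint would pass 70% of its speed; a pose out of reach is approached as far as the arm can. A call with a number of a shift or a turn outside -1 to 1 is refused whole. A call with a gripper value outside its range is refused whole. OPENING is the opening, from 0 (shut) to 1 (fully open), set as the call begins (- or left out, the last holds). The fingers move at their own pace and stop on an object; FORCE is the grip in N (left out, the last holds). Time passes only in rows, so rows that do not move let the fingers close. It gives the time, the measured TCP pose, the force, the opening and the grip force at its end, in the units of the state.
- robot.sense(): the state, without advancing time (a new reading comes with each control period).
- robot.read_camera(name): name is "scene" or "top" or "wrist"; returns the picture (420x560x3 uint8, red, green, blue); there is no depth.
- robot.camera_model(name): a dict with "fovy" (degrees; the focal length in pixels is half the picture's height over the tangent of half this angle, whatever the lens; pixels are square), "cx", "cy" (the principal point, pixels), "extrinsics" (4x4, takes a point from camera to world coordinates). Camera axes: x right, y down, z forward; pixel columns grow to the right and rows downward; lengths in m; the calibration is good to about 2 mm. A picture is of the moment at which its call begins: read the wrist's pose just before it. camera_model takes no time and is no camera call; for the wrist camera it gives the pose at the moment of the call.
- robot.hand_in(): hands the job in; it is judged then, once.
The state is a dict: "clock": time; "joint_pos": joint angles; "qvel": joint speeds; "effort": joint torques, N m; "tool_pos": TCP position; "tcp_rot": TCP orientation; "contact_force": force on the tool from outside, world axes, zero at the start; "torque": the same for the moment, N m; "grip_width": opening from 0.0 (shut) to 1.0 (fully open); "grasp_force": force on a finger pad.
Only numpy, scipy, OpenCV 4.12 (cv2) and the standard library are available. Lean on these libraries where they do the work, as an engineer would, in place of code of your own. Each camera call takes 0.05 s, during which the arm holds its last target. There are 200 camera calls.

## Working session

There is one attempt and no reset: what is moved stays moved. The work goes in short steps, Python scripts to look and compute and a shell command to move; the robot and the scene stay as the last step left them, time stands still between calls to the robot, and variables do not carry over. Pictures are saved under pics/ and viewed, at most 14 in all, crops included, and the job is handed in when it is done.

```bash
mkdir -p pics; ls; python3 - <<'E'
from bench import robot
import cv2,numpy as np
for n in("top","scene"):
    im=robot.read_camera(n); cv2.imwrite(f"pics/{n}0.png",im[:,:,::-1])
    m=robot.camera_model(n); print(n,m["fovy"],m["cx"],m["cy"],np.round(m["extrinsics"],4).tolist())
s=robot.sense(); print(s)
E
```

```text
pics
top 55.70191792672125 278.7872981102127 204.89102384534684 [[0.0181, -0.9823, 0.1862, 0.3529], [-0.9997, -0.0207, -0.0119, 0.0092], [0.0156, -0.1859, -0.9824, 0.7816], [0.0, 0.0, 0.0, 1.0]]
scene 46.101565301236214 281.2198374176238 215.06191065824794 [[-0.1679, 0.8292, -0.5331, 0.971], [0.9857, 0.1489, -0.0789, 0.0734], [0.014, -0.5388, -0.8423, 0.8305], [0.0, 0.0, 0.0, 1.0]]
{'clock': 0.1, 'joint_pos': array([ 1.06588900e+00,  2.45706882e-01,  1.55884882e+00, -1.31136326e-05,
        1.33871800e+00, -1.74099987e-01]), 'qvel': array([ 4.82839349e-05, -2.23788645e-03, -4.14153986e-03,  2.25473078e-04,
        5.84376151e-04,  7.74447126e-04]), 'effort': array([ 8.63969635e-04, -4.30669749e+01, -3.27131224e+01, -1.00813518e-04,
        2.77191917e-03,  2.59383717e-05]), 'tool_pos': array([0.21086111, 0.61428557, 0.20193773]), 'tcp_rot': array([[-9.45781293e-01,  3.24803175e-01, -8.01996461e-04],
       [ 3.24804046e-01,  9.45780180e-01, -1.47745698e-03],
       [ 2.78629641e-04, -1.65784286e-03, -9.99998587e-01]]), 'contact_force': array([-0.62143521, -0.3473971 , -0.33019507]), 'torque': array([0.04794263, 0.02979865, 0.04166445]), 'grasp_force': 0.0, 'grip_width': 0.9969426554656869}
```

View pics/top0.png

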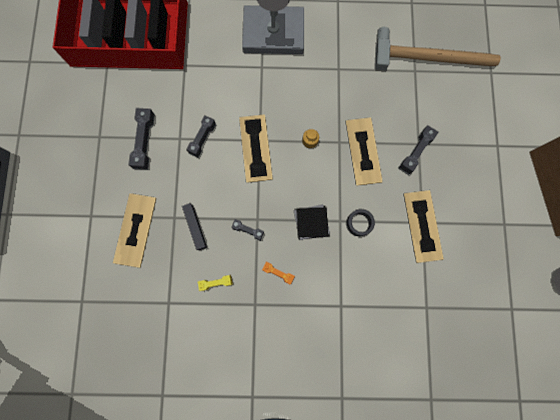

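View pics/scene0.png

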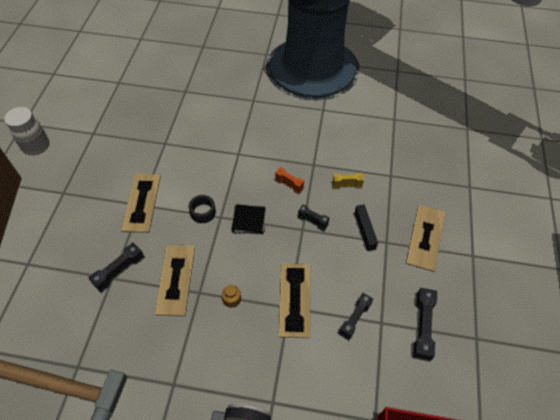

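Top view: candidates for dumbbell dies are the dark steel ones at (142,138), (201,136), (419,149), (248,230). Lookalikes are yellow (215,283), orange (278,272), strip (194,227), ring (361,222), black square (312,222), and the painted silhouettes on boards at (256,148), (364,150), (423,226), (134,230). The scene view shows the same things.

```bash
cat > h.py <<'E'
import cv2,numpy as np
def ray(m,uv):
    f=210/np.tan(np.radians(m["fovy"]/2)); E=np.array(m["extrinsics"])
    uv=np.atleast_2d(uv).astype(float)
    d=np.c_[(uv[:,0]-m["cx"])/f,(uv[:,1]-m["cy"])/f,np.ones(len(uv))]@E[:3,:3].T
    return E[:3,3],d
def onz(m,uv,z):
    o,d=ray(m,uv); return (o+d*((z-o[2])/d[:,2])[:,None])[:,:2]
def tri(m1,p1,m2,p2):
    o1,d1=ray(m1,p1);o2,d2=ray(m2,p2);A=np.c_[d1[0],-d2[0]]
    t=np.linalg.lstsq(A,o2-o1,rcond=None)[0];a=o1+t[0]*d1[0];b=o2+t[1]*d2[0]
    return (a+b)/2,np.linalg.norm(a-b)
def blobs(im,kind,amin=60):
    hsv=cv2.cvtColor(im,cv2.COLOR_RGB2HSV);h,s,v=cv2.split(hsv)
    k=(v<95) if kind=="dark" else (v>110)&(s>70)&(h>8)&(h<25)
    k=k.astype(np.uint8)*255
    if kind=="wood": k=cv2.morphologyEx(k,cv2.MORPH_OPEN,np.ones((3,3)))
    return [c for c in cv2.findContours(k,cv2.RETR_EXTERNAL,cv2.CHAIN_APPROX_NONE)[0] if cv2.contourArea(c)>amin]
def shape(c,m,z):
    "centre, axis angle, length, width of contour on plane z"
    p=(onz(m,c[:,0,:],z)*1000).astype(np.float32)
    M=cv2.moments(p.reshape(-1,1,2));cen=np.array([M["m10"],M["m01"]])/M["m00"]
    a=.5*np.arctan2(2*M["mu11"],M["mu20"]-M["mu02"])
    q=p@np.array([[np.cos(a),-np.sin(a)],[np.sin(a),np.cos(a)]])
    return cen/1000,np.degrees(a),np.ptp(q,axis=0)
def cpix(c):
    M=cv2.moments(c);return np.array([M["m10"],M["m01"]])/M["m00"]
E
python3 - <<'E'
from bench import robot
from h import *
np.set_printoptions(precision=4,suppress=True)
ims={n:cv2.imread(f"pics/{n}0.png")[:,:,::-1].copy() for n in("top","scene")}
ms={n:robot.camera_model(n) for n in ims}
for kind,z in(("dark",.014),("wood",.005)):
  S={}
  for n in ims:
    S[n]=[(shape(c,ms[n],z),cpix(c)) for c in blobs(ims[n],kind)]
  for (a,p) in S["top"]:
    if np.hypot(*a[0])>.8 or abs(a[0][1])>.45 or a[0][0]<.25: continue
    j=[(np.hypot(*(b[0]-a[0])),b,q) for b,q in S["scene"]]
    if not j: continue
    d,b,q=min(j,key=lambda t:t[0])
    X,r=tri(ms["top"],p,ms["scene"],q)
    print(kind,p.round(),"T",a[0],round(a[1],1),a[2].round(),"S",b[0],round(b[1],1),b[2].round(),"tri",X,round(r,4))
t=ims["top"];w=[cv2.resize(t[y-38:y+38,x-50:x+50],(400,300),interpolation=cv2.INTER_CUBIC) for x,y in((142,138),(201,136),(419,149),(248,230))]
cv2.imwrite("pics/crop.png",np.vstack([np.hstack(w[:2]),np.hstack(w[2:])])[:,:,::-1])
E
```

```text
dark [249. 231.] T [0.4466 0.0564] 68.8 [66. 21.] S [0.6229 0.0496] 8.0 [121.  33.] tri [ 0.4883  0.0584 -0.3059] 0.0354
dark [134. 230.] T [0.4443 0.2785] -8.6 [61. 20.] S [0.2083 0.1391] 14.6 [1092.  990.] tri [0.4325 0.178  0.1834] 0.0801
dark [360. 223.] T [ 0.4666 -0.1597] -51.6 [56. 52.] S [ 0.4709 -0.2835] 8.1 [100.  29.] tri [ 0.4806 -0.2121  0.0378] 0.1169
dark [312. 222.] T [ 0.4658 -0.0657] 61.6 [83. 82.] S [ 0.6213 -0.1696] 8.1 [82. 25.] tri [ 0.5199 -0.155  -0.1812] 0.1482
dark [195. 227.] T [0.4518 0.162 ] 22.0 [96. 24.] S [0.6229 0.0496] 8.0 [121.  33.] tri [ 0.5069  0.1214 -0.1825] 0.1687
dark [424. 226.] T [ 0.4633 -0.2841] 8.0 [101.  28.] S [ 0.4709 -0.2835] 8.1 [100.  29.] tri [ 0.4644 -0.2895 -0.0001] 0.0003
dark [364. 151.] T [ 0.6145 -0.1702] 8.2 [81. 24.] S [ 0.6213 -0.1696] 8.1 [82. 25.] tri [ 0.6179 -0.1729  0.0024] 0.0001
dark [418. 150.] T [ 0.619  -0.2808] -33.2 [114.  29.] S [ 0.6213 -0.1696] 8.1 [82. 25.] tri [ 0.6144 -0.2212  0.0229] 0.105
dark [255. 148.] T [0.6159 0.0492] 8.0 [120.  32.] S [0.6229 0.0496] 8.0 [121.  33.] tri [ 0.6199  0.0498 -0.0016] 
[... 295 characters left out ...]
 20.] S [ 0.3494 -0.0041] 63.8 [62. 20.] tri [ 0.3668 -0.0012  0.0279] 0.0007
wood [134. 230.] T [0.4452 0.2811] -8.4 [139.  54.] S [0.4461 0.2808] -8.4 [140.  55.] tri [ 0.4446  0.2831 -0.0023] 0.0015
wood [423. 226.] T [ 0.4647 -0.2866] 8.1 [139.  54.] S [ 0.4657 -0.287 ] 7.9 [140.  55.] tri [ 0.4644 -0.2898 -0.0028] 0.0002
wood [310. 136.] T [ 0.6468 -0.0615] -30.9 [33. 30.] S [ 0.6265 -0.0642] 31.3 [33. 29.] tri [ 0.6372 -0.0595  0.0303] 0.0007
wood [363. 151.] T [ 0.6171 -0.1716] 8.1 [140.  54.] S [ 0.6183 -0.172 ] 8.2 [140.  54.] tri [ 0.6185 -0.1738 -0.0034] 0.0003
wood [255. 148.] T [0.6182 0.0498] 7.8 [140.  53.] S [0.6198 0.0494] 7.9 [140.  53.] tri [ 0.6198  0.0499 -0.004 ] 0.0004
```

View pics/crop.png

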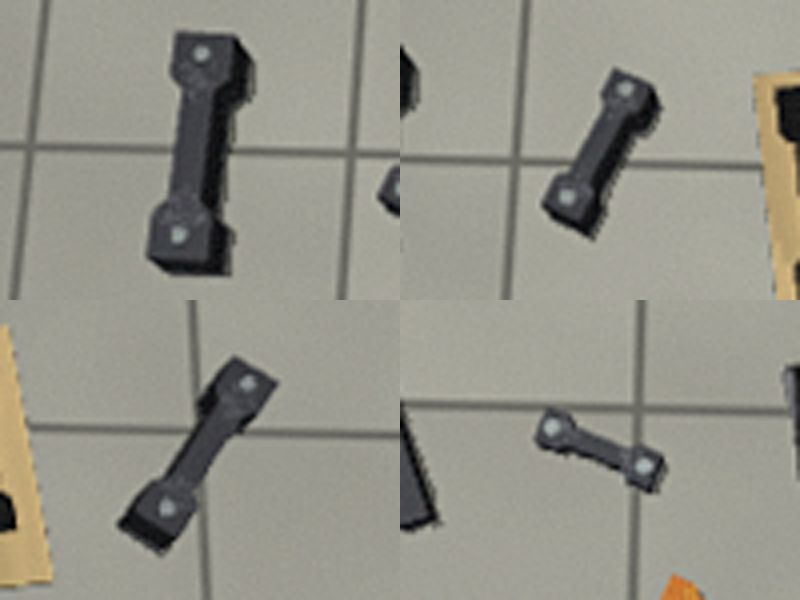

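The crop confirms four dark steel dumbbells, each with two light dots on its top face, which are good features for centre, axis and height. The boards agree between views. Next: triangulate the dies by their dots.

```bash
cat > d.py <<'E'
from h import *
def dots(im,guess,R):
    "two strongest small bright spots inside a dark blob around pixel guess"
    g=cv2.cvtColor(im,cv2.COLOR_RGB2GRAY)
    k=(g<85).astype(np.uint8);k=cv2.morphologyEx(k,cv2.MORPH_CLOSE,np.ones((5,5)))
    n,l,st,ce=cv2.connectedComponentsWithStats(k)
    ok=[i for i in range(1,n) if 60<st[i,4]<3000]
    i=min(ok,key=lambda i:np.hypot(*(ce[i]-guess)))
    inner=(l==i)
    w=np.where(inner,np.maximum(g.astype(float)-85,0),0)
    ws=cv2.GaussianBlur(w,(0,0),1);out=[]
    for _ in range(2):
        y,x=np.unravel_index(ws.argmax(),ws.shape)
        yy,xx=np.mgrid[y-3:y+4,x-3:x+4];ww=w[y-3:y+4,x-3:x+4]
        out.append([(xx*ww).sum()/ww.sum(),(yy*ww).sum()/ww.sum()]);ws[y-R:y+R+1,x-R:x+R+1]=0
    return np.array(out)
E
python3 - <<'E'
from bench import robot
from d import *
np.set_printoptions(precision=4,suppress=True)
ims={n:cv2.imread(f"pics/{n}0.png")[:,:,::-1].copy() for n in("top","scene")}
ms={n:robot.camera_model(n) for n in ims}
for nm,gt,gs in((60,(248,230),(314,217)),(80,(201,136),(355,315)),(100,(419,149),(117,267)),(120,(142,138),(425,323))):
    a=dots(ims["top"],gt,7);b=dots(ims["scene"],gs,7)
    pa=onz(ms["top"],a,.028);pb=onz(ms["scene"],b,.028)
    if np.hypot(*(pa[0]-pb[0]))>np.hypot(*(pa[0]-pb[1])): b=b[::-1];pb=pb[::-1]
    ang=lambda p:np.degrees(np.arctan2(*(p[1]-p[0])[::-1]))%180
    X=[tri(ms["top"],a[i],ms["scene"],b[i])[0] for i in(0,1)]
    print(nm,"T",pa.mean(0),ang(pa),np.hypot(*(pa[1]-pa[0])),"S",pb.mean(0),ang(pb),np.hypot(*(pb[1]-pb[0])),"tri",X)
E
```

```text
60 T [0.4484 0.0597] 67.82047581258003 0.047830493165379226 S [0.4704 0.0771] 163.20586117505914 0.02893576835630917 tri [array([0.4573, 0.0815, 0.0292]), array([ 0.446 ,  0.0565, -0.037 ])]
80 T [0.6367 0.1602] 155.97380765635822 0.06321231646424783 S [0.6394 0.0613] 8.4922377526165 0.025969113311735393 tri [array([0.6157, 0.1135, 0.0474]), array([0.6573, 0.1016, 0.0669])]
100 T [ 0.6187 -0.2806] 146.9392232334894 0.08007895583309875 S [ 0.6275 -0.1654] 32.56571366015908 0.03768658728657846 tri [array([ 0.5917, -0.2257,  0.0014]), array([ 0.6391, -0.2147,  0.0645])]
120 T [0.6294 0.2797] 177.93750686888842 0.09587269958761262 S [0.6286 0.279 ] 177.6742648175939 0.09618344259407456 tri [array([0.5811, 0.2808, 0.0293]), array([0.6769, 0.2772, 0.0289])]
```

```bash
python3 - <<'E'
import cv2,numpy as np
g=cv2.cvtColor(cv2.imread("pics/scene0.png"),cv2.COLOR_BGR2GRAY)
for x,y in((314,217),(355,315),(117,267)): 
    print(np.percentile(g[y-25:y+25,x-25:x+25],[1,5,10,20,50,90]))
c=g[205:230:1,296:332]; print(c[::2,::2])
E
```

```text
[ 10.  19.  40.  84. 121. 127.]
[ 14.   36.   42.   65.8 127.  132. ]
[  8.  14.  19.  38. 113. 123.]
[[118 127 123  64  62  65 113 122 124 126 126 123 125 130 125 125 124 119]
 [125 123  85  81  79  42  90 128 123 124 130 128 127 123 126 124 123 121]
 [130 102  48  79  78  46  56 101 125 124 127 124 125 129 122 129 125 120]
 [126  58  19  38  43  47  44  39  66 101 125 121 120 127 126 118 123 122]
 [128  47  13  14  25  22  34  40  38  45  71 104 120 121 123 123 119 117]
 [114  30   7  11  21  11  17  23  23  39  38  51  64  77  75  95 125 123]
 [114  39  23  19  15  16   8  19  12  21  39  46  40  42  78  57  63 117]
 [124 107  75  36  34  39  12  10  11  17   8  27  38  59 107  84  39 118]
 [128 130 125  95  78 106  68  28  14   2  18  12  31  36  47  40  54 118]
 [122 123 122 105  83 122 117 105  63  27  10  14  18  16  29  16  71 126]
 [125 118 126  94  96 123 121 118 119  92  53  17  15  11  10  26  88 121]
 [112 115 119  81 100 118 120 118 119 120 102  33  15  13  11  61 119 122]
 [ 84  82  84  77  89 102 109 111 122 119 118  88  52  29  40 103 120 121]]
```

```bash
python3 - <<'E'
s=open('d.py').read()
s=s.replace("w=np.where(inner,np.maximum(g.astype(float)-85,0),0)","t=cv2.morphologyEx(g,cv2.MORPH_TOPHAT,np.ones((T,T))).astype(float);w=np.where(inner,np.maximum(t-14,0),0)").replace("guess,R)","guess,R,T=9)")
open('d.py','w').write(s)
E
cat > dies.py <<'E'
from bench import robot
from d import *
np.set_printoptions(precision=4,suppress=True)
ims={n:cv2.imread(f"pics/{n}0.png")[:,:,::-1].copy() for n in("top","scene")}
ms={n:robot.camera_model(n) for n in ims}
for nm,gt,gs in((60,(248,230),(314,217)),(80,(201,136),(355,315)),(100,(419,149),(117,267)),(120,(142,138),(425,323))):
    a=dots(ims["top"],gt,7);b=dots(ims["scene"],gs,7)
    pa=onz(ms["top"],a,.028);pb=onz(ms["scene"],b,.028)
    if np.hypot(*(pa[0]-pb[0]))>np.hypot(*(pa[0]-pb[1])): b=b[::-1];pb=pb[::-1]
    ang=lambda p:np.degrees(np.arctan2(*(p[1]-p[0])[::-1]))%180
    X=[tri(ms["top"],a[i],ms["scene"],b[i])[0] for i in(0,1)]
    print(nm,"T",pa.mean(0),ang(pa),np.hypot(*(pa[1]-pa[0])),"S",pb.mean(0),ang(pb),np.hypot(*(pb[1]-pb[0])),"tri",X,b.tolist())
E
python3 dies.py
```

```text
60 T [0.4479 0.0594] 66.52588366548933 0.04738702386671413 S [0.4484 0.0594] 68.56789458564982 0.04730110704554297 tri [array([0.4387, 0.0375, 0.0263]), array([0.4573, 0.0813, 0.0283])] [[302.9738219895288, 208.14659685863873], [324.31889763779526, 218.91338582677164]]
80 T [0.6365 0.1601] 155.86044769484303 0.06296602606358241 S [0.6543 0.0532] 100.53144103268176 0.017336981092276375 tri [array([0.6276, 0.1179, 0.0158]), array([0.6588, 0.0925, 0.0706])] [[299.1020408163265, 312.265306122449], [289.0, 312.35714285714283]]
100 T [ 0.6187 -0.2806] 146.92190311033582 0.079749482268704 S [ 0.6265 -0.1654] 32.35809302833873 0.03485016802036255 tri [array([ 0.5918, -0.2253,  0.0016]), array([ 0.638 , -0.2144,  0.0664])] [[172.4311377245509, 269.3353293413174], [177.9108910891089, 285.83168316831683]]
120 T [0.6294 0.2796] 177.87347903697093 0.09567726057387087 S [0.6285 0.2789] 177.76161833149524 0.09590900517451088 tri [array([0.6767, 0.2771, 0.0291]), array([0.5812, 0.2806, 0.0294])] [[425.5529531568228, 346.9959266802444], [428.35568513119534, 294.3935860058309]]
```

```bash
sed -i 's/g<85/g<68/' d.py; python3 dies.py
```

```text
60 T [0.4501 0.0758] 120.26590939049716 0.011241858531226665 S [0.4484 0.0594] 68.56789458564981 0.04730110704554297 tri [array([0.4534, 0.0765, 0.0212]), array([0.4482, 0.0584, 0.0476])] [[324.31889763779526, 218.91338582677164], [302.9738219895288, 208.14659685863873]]
80 T [0.6065 0.1671] 150.28763234274558 0.012907788716555858 S [0.6366 0.1594] 156.15258561724139 0.06294770565441285 tri [array([0.6038, 0.1728, 0.019 ]), array([ 0.6368,  0.1653, -0.0401])] [[365.42762284196544, 298.61221779548475], [347.73977272727274, 327.525]]
100 T [ 0.6187 -0.2806] 146.92190311033582 0.079749482268704 S [ 0.6179 -0.281 ] 146.93806280191535 0.0800823861166089 tri [array([ 0.5849, -0.2586,  0.0292]), array([ 0.6518, -0.3023,  0.0288])] [[132.23252279635258, 248.8647416413374], [96.12117177097204, 277.8015978695073]]
120 T [0.6692 0.2777] 0.4760563014896775 0.016072208999651526 S [0.6285 0.2789] 177.76161833149524 0.09590900517451088 tri [array([0.6767, 0.2771, 0.0291]), array([0.625 , 0.2521, 0.1165])] [[425.5529531568228, 346.9959266802444], [428.35568513119534, 294.3935860058309]]
```

Die centres, with both views agreeing to about 1 mm at a top height of 28–29 mm:

| Die | Centre (x, y) | Axis |
|---|---|---|
| 60 | (.448, .059) | 67.5° |
| 80 | (.637, .160) | 156° |
| 100 | (.618, -.281) | 147° |
| 120 | (.629, .279) | 178° |

The dot spacings are 0.8 of each length, so the sizes match. All targets are within reach.

```bash
cat > to.py <<'E'
import sys,numpy as np
from bench import robot
P={"d120":(.629,.2793,178),"b120":(.619,.0496,187.9),"d80":(.6366,.1597,156),"b80":(.6177,-.1718,188.1),
"d100":(.6183,-.2808,147),"b100":(.4652,-.2868,188),"d60":(.4481,.0594,67.5),"b60":(.4457,.281,-8.4)}
x,y,ph=P[sys.argv[1]];z=float(sys.argv[2])
s=robot.sense();R=s["tcp_rot"];p=s["tool_pos"]
now=np.degrees(np.arctan2(R[1,0],R[0,0]));t=-((ph-now+180)%360-180)
c,n=np.cos(np.radians(-t)),np.sin(np.radians(-t));R2=np.array([[c,-n,0],[n,c,0],[0,0,1]])@R
print("clock",s["clock"],"pos",p.round(4),"phi",round(now,1),"q6",round(s["joint_pos"][5],2),"grip",round(s["grip_width"],3),round(s["grasp_force"],1))
print("turn wz units",round(t/4,2),"tilt",R[:2,2].round(4),"then d/20mm",((R2.T@(np.array([x,y,z])-p))/.02).round(2))
E
python3 to.py d120 0.12
```

```text
clock 0.1 pos [0.2109 0.6143 0.2019] phi 161.0 q6 -0.17 grip 0.997 0.0
turn wz units -4.24 tilt [-0.0008 -0.0015] then d/20mm [-21.48 -16.     4.12]
```

```bash
python3 -m creep '[[[0,0,0.8,0,0,-0.85],[0,0,0.8,0,0,-0.85],[0,0,0.8,0,0,-0.85],[0,0,0.8,0,0,-0.85],[0,0,0.8,0,0,-0.85]]]' 0.55
python3 -m creep '[[[-0.98,-0.73,0,0,0,0],[-0.98,-0.73,0,0,0,0],[-0.98,-0.73,0,0,0,0],[-0.98,-0.73,0,0,0,0],[-0.98,-0.73,0,0,0,0],[-0.98,-0.73,0,0,0,0],[-0.98,-0.73,0,0,0,0],[-0.98,-0.73,0,0,0,0]]]'
python3 -m creep '[[[-0.98,-0.73,0,0,0,0],[-0.98,-0.73,0,0,0,0],[-0.98,-0.73,0,0,0,0],[-0.98,-0.73,0,0,0,0],[-0.98,-0.73,0,0,0,0],[-0.98,-0.73,0,0,0,0],[-0.98,-0.73,0,0,0,0],[-0.98,-0.73,0,0,0,0]]]'
python3 -m creep '[[[-0.98,-0.73,0,0,0,0],[-0.98,-0.73,0,0,0,0],[-0.98,-0.73,0,0,0,0],[-0.98,-0.73,0,0,0,0],[-0.98,-0.73,0,0,0,0],[-0.9,-0.66,0,0,0,0],[0,0,0,0,0,0],[0,0,0,0,0,0]]]'
python3 to.py d120 0.006
python3 - <<'E'
from bench import robot
import cv2
im=robot.read_camera("wrist"); cv2.imwrite("pics/w1.png",im[:,:,::-1])
E
```

```text
clock: 0.6
tool_pos: [0.2109, 0.6144, 0.1216]
tcp_rot: [[-0.999, 0.032, -0.001], [0.032, 0.999, -0.001], [0.0, -0.001, -1.0]]
contact_force: [-0.1, 1.0, -0.3]
grip_width: 0.55
grasp_force: 0.0
clock: 1.4
tool_pos: [0.3643, 0.4917, 0.1224]
tcp_rot: [[-0.999, 0.034, -0.001], [0.034, 0.999, -0.001], [0.001, -0.001, -1.0]]
contact_force: [-0.7, 0.1, -0.4]
grip_width: 0.549
grasp_force: 0.0
clock: 2.2
tool_pos: [0.5169, 0.3697, 0.1223]
tcp_rot: [[-0.999, 0.034, -0.001], [0.034, 0.999, -0.0], [0.001, -0.0, -1.0]]
contact_force: [0.0, 0.3, -0.4]
grip_width: 0.548
grasp_force: 0.0
clock: 3.0
tool_pos: [0.6294, 0.2803, 0.1224]
tcp_rot: [[-0.999, 0.035, -0.001], [0.035, 0.999, 0.0], [0.001, 0.0, -1.0]]
contact_force: [0.3, -0.1, -0.5]
grip_width: 0.544
grasp_force: 0.0
clock 3.0 pos [0.6294 0.2803 0.1224] phi 178.0 q6 -1.28 grip 0.544 0.0
turn wz units 0.0 tilt [-0.0011  0.0001] then d/20mm [ 0.01 -0.05  5.82]
```

View pics/w1.png

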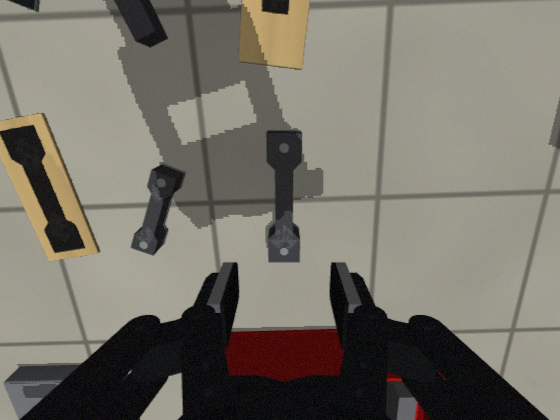

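Wrist view: the 120 die is at (284,195), centred between the fingers (columns 237 and 331). I'll check its position along the axis by casting the dots at (284,148) and (284,240).

```bash
python3 - <<'E'
from bench import robot
from h import *
m=robot.camera_model("wrist")
p=onz(m,[[284,148],[284,240]],.028);print(p,p.mean(0),np.hypot(*(p[0]-p[1])))
p=onz(m,[[161,183],[144,244]],.028);print(p.mean(0),np.hypot(*(p[0]-p[1])))
E
```

```text
[[0.58113867 0.28260535]
 [0.66583102 0.27971473]] [0.62348485 0.28116004] 0.08474166632208419
[0.63657528 0.16131513] 0.06310042138463885
```

Spacing shows I mis-picked the near dot. The far dot, and the 80 die seen in the same picture, match the earlier measurements. Descend and grip.

```bash
python3 -m creep '[[[0,-0.05,0.97,0,0,0],[0,0,0.97,0,0,0],[0,0,0.97,0,0,0],[0,0,0.97,0,0,0],[0,0,0.97,0,0,0],[0,0,0.97,0,0,0],[0,0,0,0,0,0]]]'
python3 -m creep '[[[0,0,0,0,0,0],[0,0,0,0,0,0],[0,0,0,0,0,0],[0,0,0,0,0,0],[0,0,0,0,0,0],[0,0,0,0,0,0]]]' 0 60
python3 to.py b120 0.012
```

```text
clock: 3.75
tool_pos: [0.6265, 0.2791, 0.0025]
tcp_rot: [[-0.999, 0.034, -0.006], [0.034, 0.999, -0.002], [0.006, -0.002, -1.0]]
contact_force: [-1.1, -0.3, 0.2]
grip_width: 0.547
grasp_force: 0.0
clock: 4.35
tool_pos: [0.6297, 0.2795, 0.0068]
tcp_rot: [[-0.999, 0.034, 0.0], [0.034, 0.999, 0.0], [-0.0, 0.0, -1.0]]
contact_force: [0.6, 0.0, 0.1]
grip_width: -0.002
grasp_force: 0.0
clock 4.35 pos [0.6297 0.2795 0.0068] phi 178.0 q6 -1.28 grip -0.002 0.0
turn wz units -2.46 tilt [0.0004 0.0001] then d/20mm [  2.11 -11.31  -0.26]
```

Fingers shut fully with no grip force, so I need to look.

```bash
python3 - <<'E'
from bench import robot
import cv2
im=robot.read_camera("wrist"); cv2.imwrite("pics/w2.png",im[:,:,::-1])
im=robot.read_camera("scene"); cv2.imwrite("pics/s2.png",cv2.resize(im[220:420,330:560],None,fx=3,fy=3)[:,:,::-1])
E
```

```text
(no output)
```

View pics/w2.png

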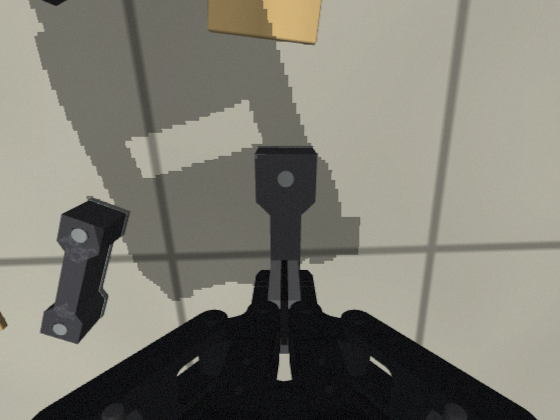

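View pics/s2.png

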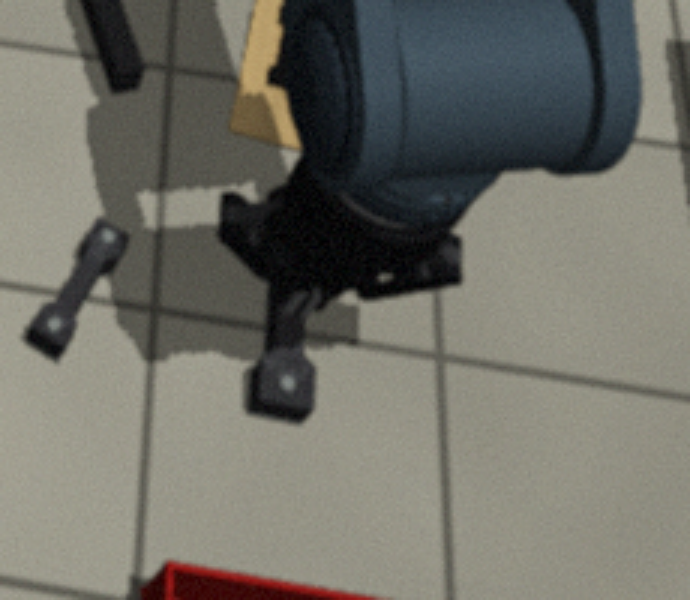

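```bash
python3 - <<'E'
import cv2,numpy as np
im=cv2.imread("pics/w2.png")[240:380,200:370].astype(float)
im=255*(im/255)**.45
cv2.imwrite("pics/w2c.png",cv2.resize(im,None,fx=4,fy=4,interpolation=cv2.INTER_CUBIC).clip(0,255).astype(np.uint8))
from bench import robot
from h import *
m=robot.camera_model("wrist"); print(onz(m,[[286,179],[79,236],[60,329]],.028), np.array(m["extrinsics"]).round(3)[:3,3])
E
```

```text
[[0.58133367 0.2823058 ]
 [0.60804943 0.17312388]
 [0.66643212 0.14721399]] [0.546 0.283 0.178]
```

View pics/w2c.png

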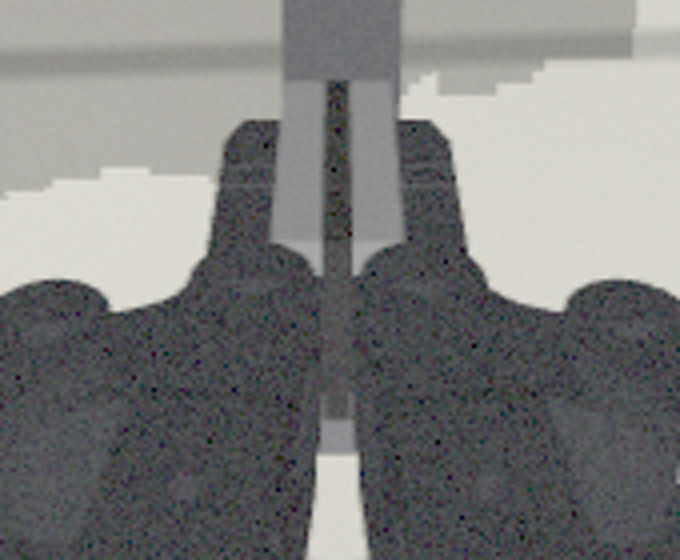

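```bash
python3 - <<'E'
from bench import robot
from h import *
m=robot.camera_model("wrist")
for u,v in((280,260),(288,260),(270,285),(301,285),(284,300),(284,344)):
    o,d=ray(m,[u,v]);d=d[0]
    t=(.6187-o[0])/d[0]; print(u,v,(o+t*d).round(4), (o+(.6407-o[0])/d[0]*d).round(4))
s=robot.sense();print(s["tool_pos"],s["contact_force"],s["grip_width"],s["grasp_force"],s["clock"])
E
```

```text
280 260 [0.6187 0.2781 0.0412] [ 6.407e-01  2.767e-01 -3.000e-04]
288 260 [0.6187 0.282  0.0414] [6.407e-01 2.818e-01 1.000e-04]
270 285 [0.6187 0.2741 0.0632] [0.6407 0.2715 0.0285]
301 285 [0.6187 0.2872 0.0639] [0.6407 0.2886 0.0294]
284 300 [0.6187 0.28   0.0742] [0.6407 0.2793 0.0427]
284 344 [0.6187 0.28   0.0977] [0.6407 0.2793 0.0734]
[0.62956757 0.27951235 0.00656516] [ 0.41642176 -0.34858548 -0.13405302] -0.004779188126776913 0.0 4.45
```

```bash
python3 -m creep '[[[0,0,-1,0,0,0],[0,0,-1,0,0,0],[0,0,-1,0,0,0],[0,0,0,0,0,0]]]'; python3 - <<'E'
from bench import robot
from h import *
s=robot.sense();m=robot.camera_model("wrist");E=np.array(m["extrinsics"]);f=210/np.tan(np.radians(m["fovy"]/2))
for k in(0,-.019,-.03):
    p=s["tool_pos"]+s["tcp_rot"][:,2]*k; c=E[:3,:3].T@(p-E[:3,3]); print(k,c, f*c[0]/c[2]+m["cx"],f*c[1]/c[2]+m["cy"])
im=robot.read_camera("wrist"); cv2.imwrite("pics/w3.png",(255*(im[:,:,::-1]/255.)**.5).astype(np.uint8))
E
```

```text
clock: 4.85
tool_pos: [0.632, 0.2802, 0.0702]
tcp_rot: [[-0.999, 0.034, 0.006], [0.034, 0.999, 0.002], [-0.006, 0.002, -1.0]]
contact_force: [0.9, 0.1, 0.4]
grip_width: -0.0
grasp_force: 0.0
0 [-8.94500232e-05  2.27441735e-02  1.89046015e-01] 283.7051318600496 248.83659884651928
-0.019 [-9.51716574e-05  2.89670410e-02  1.71093971e-01] 283.6792368023265 264.1061032986611
-0.03 [-9.84841825e-05  3.25697538e-02  1.60700683e-01] 283.6616005715065 274.50563620970155
```

View pics/w3.png

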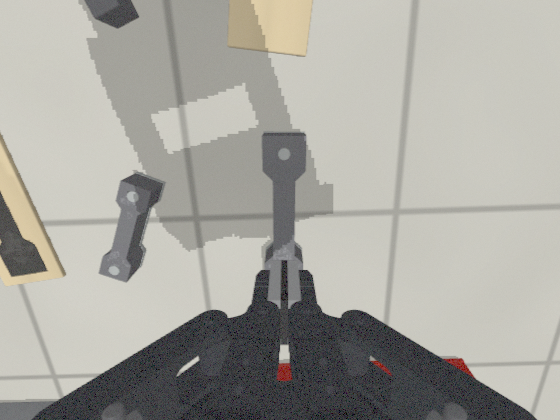

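Wrist view: the die is still on the table. The shut tips appear at row 260, where the reported TCP projects to row 249. Solving that, the real tips sit about 30–35 mm behind the reported TCP, so they closed above the 28 mm die. The 46 mm pad gap spanning 94 px in the first wrist picture gives the same result. I'll go lower in small steps, watching the force.

```bash
python3 -m creep '[[[0.1,0.02,0.9,0,0,0],[0,0,0.9,0,0,0],[0,0,0.9,0,0,0],[0,0,0.3,0,0,0],[0,0,0,0,0,0]]]' 0.55
python3 -m creep '[[[0,0,0.3,0,0,0],[0,0,0,0,0,0]]]'|egrep 'tool|force'
python3 to.py d120 -0.02
```

```text
clock: 5.4
tool_pos: [0.6257, 0.2795, 0.0034]
tcp_rot: [[-0.999, 0.034, -0.005], [0.034, 0.999, -0.001], [0.005, -0.001, -1.0]]
contact_force: [-0.7, -0.3, -0.4]
grip_width: 0.55
grasp_force: 0.0
tool_pos: [0.6277, 0.28, 0.0004]
contact_force: [-0.0, 0.7, 0.2]
grasp_force: 0.0
clock 5.6 pos [6.277e-01 2.800e-01 4.000e-04] phi 178.0 q6 -1.28 grip 0.548 0.0
turn wz units 0.01 tilt [0.0001 0.    ] then d/20mm [-0.07 -0.03  1.02]
```

```bash
for i in 1; do python3 -m creep '[[[-0.06,0,0.25,0,0,0],[0,0,0,0,0,0]]]'|egrep 'tool|force'
python3 -m creep '[[[0,0,0.25,0,0,0],[0,0,0,0,0,0]]]'|egrep 'tool|force'
python3 -m creep '[[[0,0,0.25,0,0,0],[0,0,0,0,0,0]]]'|egrep 'tool|force'
python3 -m creep '[[[0,0,0.25,0,0,0],[0,0,0,0,0,0]]]'|egrep 'tool|force'; done
python3 -m creep '[[[0,0,0,0,0,0],[0,0,0,0,0,0],[0,0,0,0,0,0],[0,0,0,0,0,0],[0,0,0,0,0,0],[0,0,0,0,0,0]]]' 0 60
```

```text
tool_pos: [0.6288, 0.2799, -0.0047]
contact_force: [-0.3, -0.2, -0.1]
grasp_force: 0.0
tool_pos: [0.6283, 0.2798, -0.0102]
contact_force: [-0.8, -0.1, 0.2]
grasp_force: 0.0
tool_pos: [0.6282, 0.2798, -0.0154]
contact_force: [0.2, 0.2, 0.6]
grasp_force: 0.0
tool_pos: [0.6282, 0.2798, -0.0204]
contact_force: [-0.6, 0.3, -0.6]
grasp_force: 0.0
clock: 7.0
tool_pos: [0.629, 0.2801, -0.0191]
tcp_rot: [[-0.999, 0.034, 0.001], [0.034, 0.999, 0.0], [-0.001, 0.0, -1.0]]
contact_force: [0.1, 1.3, 1.8]
grip_width: 0.173
grasp_force: 61.9
```

Gripped: width 0.173 × 85 ≈ 15 mm with 62 N. So grasp z is −0.019 and place z is −0.014. Lift while turning, then carry.

```bash
python3 -m creep '[[[0,0,-1,0,0,-0.62],[0,0,-1,0,0,-0.62],[0,0,-1,0,0,-0.61],[0,0,-1,0,0,-0.61]]]'|egrep 'force|width'
python3 -m creep '[[[0.18,-0.94,0,0,0,0],[0.18,-0.94,0,0,0,0],[0.18,-0.94,0,0,0,0],[0.18,-0.94,0,0,0,0],[0.18,-0.94,0,0,0,0],[0.18,-0.94,0,0,0,0],[0.18,-0.94,0,0,0,0],[0.18,-0.94,0,0,0,0]]]'|egrep 'force|width'
python3 -m creep '[[[0.18,-0.94,0,0,0,0],[0.18,-0.94,0,0,0,0],[0.18,-0.94,0,0,0,0],[0.13,-0.94,0,0,0,0],[0,0,0,0,0,0],[0,0,0,0,0,0]]]'|egrep 'force|width'
python3 to.py b120 -0.0135
```

```text
contact_force: [-0.0, 0.3, -4.1]
grip_width: 0.174
grasp_force: 61.2
contact_force: [0.7, -0.3, -4.2]
grip_width: 0.172
grasp_force: 61.1
contact_force: [-0.0, 0.3, -4.7]
grip_width: 0.171
grasp_force: 61.1
clock 8.8 pos [0.6178 0.05   0.0605] phi -172.2 q6 -1.81 grip 0.171 61.1
turn wz units -0.02 tilt [0.     0.0004] then d/20mm [-0.06 -0.03  3.7 ]
```

```bash
python3 -m creep '[[[-0.06,-0.02,0.8,0,0,0],[0,0,0.8,0,0,0],[0,0,0.8,0,0,0],[0,0,0.7,0,0,0],[0,0,0.3,0,0,0],[0,0,0.3,0,0,0],[0,0,0,0,0,0],[0,0,0,0,0,0]]]'
python3 -m creep '[[[0,0,0,0,0,0],[0,0,0,0,0,0],[0,0,0,0,0,0],[0,0,0,0,0,0]]]' 0.5
python3 to.py d80 0.05
```

```text
clock: 9.6
tool_pos: [0.6198, 0.0504, -0.0131]
tcp_rot: [[-0.991, -0.137, 0.001], [-0.137, 0.991, -0.0], [-0.001, -0.0, -1.0]]
contact_force: [-0.6, -0.5, -4.7]
grip_width: 0.172
grasp_force: 61.1
clock: 10.0
tool_pos: [0.6197, 0.0504, -0.0129]
tcp_rot: [[-0.991, -0.137, 0.001], [-0.137, 0.991, -0.0], [-0.001, -0.0, -1.0]]
contact_force: [0.1, -0.1, -0.4]
grip_width: 0.502
grasp_force: 0.0
clock 10.0 pos [ 0.6197  0.0504 -0.0129] phi -172.1 q6 -1.81 grip 0.502 0.0
turn wz units 7.97 tilt [ 0.0011 -0.0001] then d/20mm [ 1.45  5.34 -3.15]
```

```bash
python3 -m creep '[[[0,0,-1,0,0,0],[0,0,-1,0,0,0],[0,0,-1,0,0,0]]]'|egrep 'force'
python3 -m creep '[[[0,0,0,0,0,1],[0,0,0,0,0,1],[0,0,0,0,0,1],[0,0,0,0,0,1],[0,0,0,0,0,1],[0,0,0,0,0,1],[0,0,0,0,0,1],[0,0,0,0,0,0.97]]]'|egrep 'clock'
python3 -m creep '[[[0.24,0.89,0,0,0,0],[0.24,0.89,0,0,0,0],[0.24,0.89,0,0,0,0],[0.24,0.89,0,0,0,0],[0.24,0.89,0,0,0,0],[0.24,0.89,0,0,0,0],[0,0,0,0,0,0],[0,0,0,0,0,0]]]'|egrep 'force'
python3 to.py d80 -0.019
python3 - <<'E'
from bench import robot
import cv2
im=robot.read_camera("wrist"); cv2.imwrite("pics/w4.png",im[:,:,::-1])
E
```

```text
contact_force: [1.0, -0.4, 0.0]
grasp_force: 0.0
clock: 11.1
contact_force: [-0.2, -0.0, 1.3]
grasp_force: 0.0
clock 11.9 pos [0.6362 0.1604 0.0463] phi 156.1 q6 -1.08 grip 0.5 0.0
turn wz units 0.02 tilt [-0.0002 -0.0003] then d/20mm [-0.03 -0.02  3.27]
```

View pics/w4.png

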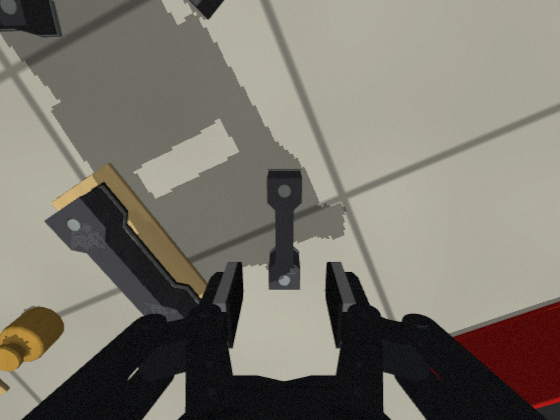

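Wrist view: the 80 die (285,235) is centred between the pads. The 120 die lies on its board at left, with its top leaning away by parallax. Grasp the 80.

```bash
python3 -m creep '[[[-0.03,-0.02,0.8,0,0,0],[0,0,0.8,0,0,0],[0,0,0.8,0,0,0],[0,0,0.6,0,0,0],[0,0,0.27,0,0,0],[0,0,0,0,0,0]]]'|egrep 'force|tool_pos'
python3 -m creep '[[[0,0,0,0,0,0],[0,0,0,0,0,0],[0,0,0,0,0,0],[0,0,0,0,0,0],[0,0,0,0,0,0]]]' 0 60|egrep 'force|tool_pos|width'
python3 to.py b80 0.06
```

```text
tool_pos: [0.6357, 0.159, -0.0204]
contact_force: [0.1, -0.2, 0.7]
grasp_force: 0.0
tool_pos: [0.6376, 0.1592, -0.0177]
contact_force: [-1.1, 0.0, 4.9]
grip_width: 0.124
grasp_force: 61.8
clock 13.05 pos [ 0.6376  0.1592 -0.0177] phi 156.0 q6 -1.08 grip 0.124 61.8
turn wz units -8.02 tilt [0.002  0.0001] then d/20mm [  3.31 -16.24  -3.91]
```

```bash
python3 -m creep '[[[0,0,-1,0,0,-1],[0,0,-1,0,0,-1],[0,0,-1,0,0,-1],[0,0,-0.9,0,0,-1],[0,0,0,0,0,-1],[0,0,0,0,0,-1],[0,0,0,0,0,-1],[0,0,0,0,0,-1]]]'|egrep 'force|width'
python3 -m creep '[[[0.195,-0.955,0,0,0,0],[0.195,-0.955,0,0,0,0],[0.195,-0.955,0,0,0,0],[0.195,-0.955,0,0,0,0],[0.195,-0.955,0,0,0,0],[0.195,-0.955,0,0,0,0],[0.195,-0.955,0,0,0,0],[0.195,-0.955,0,0,0,0]]]'|egrep 'force|width'
python3 -m creep '[[[0.195,-0.955,0,0,0,0],[0.195,-0.955,0,0,0,0],[0.195,-0.955,0,0,0,0],[0.195,-0.955,0,0,0,0],[0.195,-0.955,0,0,0,0],[0.195,-0.955,0,0,0,0],[0.195,-0.955,0,0,0,0],[0.195,-0.955,0,0,0,0]]]'|egrep 'force|width'
python3 -m creep '[[[0.19,-0.955,0,0,0,0],[0,0,0,0,0,0],[0,0,0,0,0,0]]]'|egrep 'force|width'
python3 to.py b80 -0.0122
```

```text
contact_force: [-0.1, -0.7, -2.9]
grip_width: 0.128
grasp_force: 60.9
contact_force: [1.1, -0.0, -2.6]
grip_width: 0.122
grasp_force: 60.9
contact_force: [0.1, 0.6, -2.6]
grip_width: 0.122
grasp_force: 60.9
contact_force: [0.1, -0.3, -2.1]
grip_width: 0.121
grasp_force: 60.9
clock 15.75 pos [ 0.6162 -0.1721  0.0589] phi -172.1 q6 -2.16 grip 0.121 60.9
turn wz units -0.04 tilt [-0.0002  0.0005] then d/20mm [-0.08  0.    3.56]
```

```bash
python3 -m creep '[[[-0.06,0,0.8,0,0,0],[0,0,0.8,0,0,0],[0,0,0.8,0,0,0],[0,0,0.6,0,0,0],[0,0,0.3,0,0,0],[0,0,0.26,0,0,0],[0,0,0,0,0,0],[0,0,0,0,0,0]]]'|egrep 'force|tool_pos'
python3 -m creep '[[[0,0,0,0,0,0],[0,0,0,0,0,0],[0,0,0,0,0,0],[0,0,0,0,0,0]]]' 0.5|egrep 'force|tool_pos'
python3 -m creep '[[[0,0,-1,0,0,0],[0,0,-1,0,0,0],[0,0,-1,0,0,0],[0,0,-0.2,0,0,0]]]'|egrep 'force'
python3 to.py d100 -0.0175
```

```text
tool_pos: [0.618, -0.1717, -0.0117]
contact_force: [0.7, 0.5, -2.9]
grasp_force: 61.0
tool_pos: [0.6178, -0.1716, -0.0117]
contact_force: [0.1, -0.6, 0.1]
grasp_force: 0.0
contact_force: [0.2, 0.3, -0.0]
grasp_force: 0.0
clock 17.35 pos [ 0.6194 -0.1724  0.0549] phi -172.0 q6 -2.16 grip 0.5 0.0
turn wz units 10.25 tilt [ 0.0048 -0.0023] then d/20mm [-2.89 -4.57  3.65]
```

```bash
python3 -m creep '[[[0,0,0,0,0,1],[0,0,0,0,0,1],[0,0,0,0,0,1],[0,0,0,0,0,1],[0,0,0,0,0,1],[0,0,0,0,0,1],[0,0,0,0,0,1],[0,0,0,0,0,1]]]'|egrep 'clock'
python3 -m creep '[[[0,0,0,0,0,1],[0,0,0,0,0,1],[0,0,0,0,0,0.25],[-0.58,-0.91,0,0,0,0],[-0.58,-0.91,0,0,0,0],[-0.58,-0.91,0,0,0,0],[-0.58,-0.91,0,0,0,0],[-0.57,-0.91,0,0,0,0]]]'|egrep 'force'
python3 -m creep '[[[0,0,0,0,0,0],[0,0,0,0,0,0]]]'|egrep 'force'
python3 to.py d100 -0.0175
python3 - <<'E'
from bench import robot
from h import *
im=robot.read_camera("wrist"); cv2.imwrite("pics/w5.png",im[:,:,::-1])
E
```

```text
clock: 18.15
contact_force: [0.0, -0.4, 0.4]
grasp_force: 0.0
contact_force: [-0.9, 0.7, 0.5]
grasp_force: 0.0
clock 19.15 pos [ 0.6162 -0.2801  0.0517] phi 146.9 q6 -1.59 grip 0.501 0.0
turn wz units -0.02 tilt [-0.0001  0.0004] then d/20mm [-0.11  0.03  3.46]
```

View pics/w5.png

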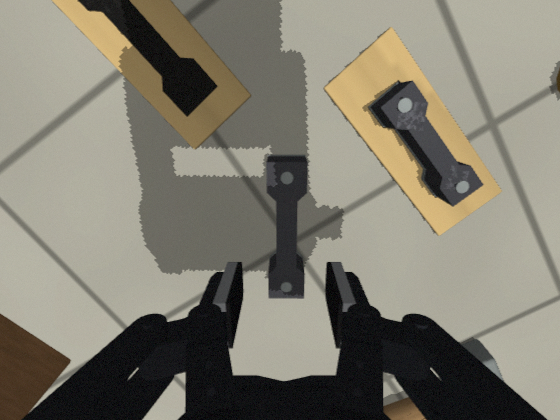

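Wrist view: the 100 die (287,230) is centred between the pads, within 2 px. The 80 die sits on its board at right (430,145) and looks square. Grasp the 100.

```bash
python3 -m creep '[[[-0.08,0.05,0.8,0,0,0],[0,0,0.8,0,0,0],[0,0,0.8,0,0,0],[0,0,0.7,0,0,0],[0,0,0.33,0,0,0],[0,0,0,0,0,0]]]'|egrep 'force|tool_pos'
python3 -m creep '[[[0,0,0,0,0,0],[0,0,0,0,0,0],[0,0,0,0,0,0],[0,0,0,0,0,0],[0,0,0,0,0,0]]]' 0 60|egrep 'force|tool_pos|width'
python3 to.py b100 0.06
```

```text
tool_pos: [0.6173, -0.2785, -0.0187]
contact_force: [0.6, 0.4, 0.4]
grasp_force: 0.0
tool_pos: [0.6191, -0.28, -0.0155]
contact_force: [-0.8, -0.6, 5.0]
grip_width: 0.141
grasp_force: 61.7
clock 20.3 pos [ 0.6191 -0.28   -0.0155] phi 147.0 q6 -1.59 grip 0.141 61.7
turn wz units -10.25 tilt [ 0.0017 -0.0013] then d/20mm [ 7.66  0.73 -3.79]
```

```bash
python3 -m creep '[[[0,0,-1,0,0,-1],[0,0,-1,0,0,-1],[0,0,-1,0,0,-1],[0,0,-0.8,0,0,-1],[0,0,0,0,0,-1],[0,0,0,0,0,-1],[0,0,0,0,0,-1],[0,0,0,0,0,-1]]]'|egrep 'force|width'
python3 -m creep '[[[0,0,0,0,0,-1],[0,0,0,0,0,-1],[0,0,0,0,0,-0.25],[0.95,0.09,0,0,0,0],[0.96,0.09,0,0,0,0],[0.96,0.09,0,0,0,0],[0.96,0.09,0,0,0,0],[0.96,0.09,0,0,0,0]]]'|egrep 'force|width'
python3 -m creep '[[[0.96,0.09,0,0,0,0],[0.96,0.09,0,0,0,0],[0.95,0.09,0,0,0,0],[0,0,0,0,0,0],[0,0,0,0,0,0]]]'|egrep 'force|width'
python3 to.py b100 -0.01
```

```text
contact_force: [-0.7, 0.4, -3.6]
grip_width: 0.144
grasp_force: 60.5
contact_force: [-0.5, -0.2, -3.1]
grip_width: 0.143
grasp_force: 60.6
contact_force: [1.0, 0.0, -4.4]
grip_width: 0.146
grasp_force: 60.5
clock 22.4 pos [ 0.4643 -0.2861  0.0589] phi -172.1 q6 -2.47 grip 0.146 60.5
turn wz units -0.01 tilt [-0.0002  0.0005] then d/20mm [-0.04 -0.04  3.45]
```

```bash
python3 -m creep '[[[-0.04,-0.04,0.8,0,0,0],[0,0,0.8,0,0,0],[0,0,0.8,0,0,0],[0,0,0.5,0,0,0],[0,0,0.3,0,0,0],[0,0,0.25,0,0,0],[0,0,0,0,0,0],[0,0,0,0,0,0]]]'|egrep 'force|tool_pos'
python3 -m creep '[[[0,0,0,0,0,0],[0,0,0,0,0,0],[0,0,0,0,0,0],[0,0,0,0,0,0]]]' 0.5|egrep 'force|tool_pos'
python3 -m creep '[[[0,0,-1,0,0,0],[0,0,-1,0,0,0],[0,0,-1,0,0,0],[0,0,-0.5,0,0,0]]]'|egrep 'force'
python3 to.py d60 -0.016
```

```text
tool_pos: [0.4659, -0.2874, -0.0092]
contact_force: [0.2, -0.4, -3.5]
grasp_force: 60.6
tool_pos: [0.4659, -0.2875, -0.0091]
contact_force: [-0.6, 0.5, -0.7]
grasp_force: 0.0
contact_force: [-0.1, -0.4, 0.2]
grasp_force: 0.0
clock 24.0 pos [ 0.4664 -0.2879  0.0624] phi -172.0 q6 -2.47 grip 0.5 0.0
turn wz units 30.13 tilt [ 0.0024 -0.0022] then d/20mm [15.7  -7.48  3.91]
```

```bash
python3 -m creep '[[[0,0,0,0,0,1],[0,0,0,0,0,1],[0,0,0,0,0,1],[0,0,0,0,0,1],[0,0,0,0,0,1],[0,0,0,0,0,1],[0,0,0,0,0,1],[0,0,0,0,0,1]]]'|egrep clock
python3 -m creep '[[[0,0,0,0,0,1],[0,0,0,0,0,1],[0,0,0,0,0,1],[0,0,0,0,0,1],[0,0,0,0,0,1],[0,0,0,0,0,1],[0,0,0,0,0,1],[0,0,0,0,0,1]]]'|egrep clock
python3 -m creep '[[[0,0,0,0,0,1],[0,0,0,0,0,1],[0,0,0,0,0,1],[0,0,0,0,0,1],[0,0,0,0,0,1],[0,0,0,0,0,1],[0,0,0,0,0,1],[0,0,0,0,0,1]]]'|egrep clock
python3 -m creep '[[[0,0,0,0,0,1],[0,0,0,0,0,1],[0,0,0,0,0,1],[0,0,0,0,0,1],[0,0,0,0,0,1],[0,0,0,0,0,1],[0,0,0,0,0,0.13],[0,0,0,0,0,0]]]'|egrep clock
python3 -m creep '[[[0.98,-0.47,0,0,0,0],[0.98,-0.47,0,0,0,0],[0.98,-0.47,0,0,0,0],[0.98,-0.47,0,0,0,0],[0.98,-0.47,0,0,0,0],[0.98,-0.47,0,0,0,0],[0.98,-0.47,0,0,0,0],[0.98,-0.47,0,0,0,0]]]'|egrep force
python3 -m creep '[[[0.98,-0.47,0,0,0,0],[0.98,-0.47,0,0,0,0],[0.98,-0.47,0,0,0,0],[0.98,-0.47,0,0,0,0],[0.98,-0.47,0,0,0,0],[0.98,-0.47,0,0,0,0],[0.98,-0.47,0,0,0,0],[0.98,-0.47,0,0,0,0]]]'|egrep force
python3 -m creep '[[[0,0,0,0,0,0],[0,0,0,0,0,0]]]'|egrep force
python3 to.py d60 -0.016
python3 - <<'E'
from bench import robot
from h import *
im=robot.read_camera("wrist"); cv2.imwrite("pics/w6.png",im[:,:,::-1])
E
```

```text
clock: 24.8
clock: 25.6
clock: 26.4
clock: 27.2
contact_force: [0.0, -0.4, 0.4]
grasp_force: 0.0
contact_force: [-0.2, 0.9, 0.3]
grasp_force: 0.0
contact_force: [0.4, 0.2, 0.2]
grasp_force: 0.0
clock 29.0 pos [0.4466 0.0602 0.0603] phi 67.6 q6 0.27 grip 0.504 0.0
turn wz units 0.02 tilt [ 0.0001 -0.0003] then d/20mm [-0.01  0.08  3.81]
```

View pics/w6.png

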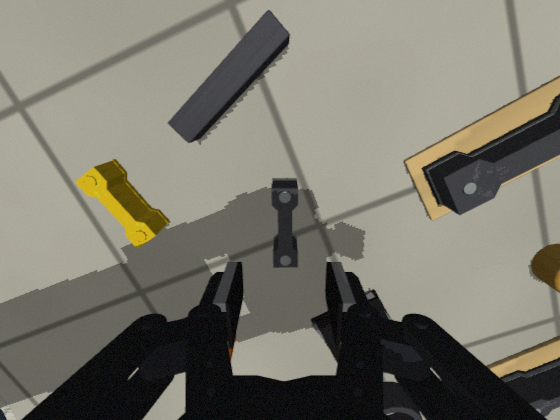

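Wrist view: the 60 die (285,222) is centred between the pads, and the surrounding objects are clear of the fingers. Grasp it.

```bash
python3 -m creep '[[[0,0.08,0.8,0,0,0],[0,0,0.8,0,0,0],[0,0,0.8,0,0,0],[0,0,0.8,0,0,0],[0,0,0.35,0,0,0],[0,0,0.25,0,0,0],[0,0,0,0,0,0]]]'|egrep 'force|tool_pos'
python3 -m creep '[[[0,0,0,0,0,0],[0,0,0,0,0,0],[0,0,0,0,0,0],[0,0,0,0,0,0],[0,0,0,0,0,0]]]' 0 60|egrep 'force|tool_pos|width'
python3 to.py b60 0.06
```

```text
tool_pos: [0.4481, 0.0592, -0.0159]
contact_force: [-0.7, 0.1, 0.3]
grasp_force: 0.0
tool_pos: [0.4489, 0.0595, -0.0149]
contact_force: [-1.9, -0.7, 5.8]
grip_width: 0.101
grasp_force: 61.3
clock 30.25 pos [ 0.4489  0.0595 -0.0149] phi 67.5 q6 0.27 grip 0.101 61.3
turn wz units 18.97 tilt [ 0.0014 -0.0003] then d/20mm [ -1.78 -10.93  -3.76]
```

```bash
python3 -m creep '[[[0,0,-1,0,0,1],[0,0,-1,0,0,1],[0,0,-1,0,0,1],[0,0,-0.8,0,0,1],[0,0,0,0,0,1],[0,0,0,0,0,1],[0,0,0,0,0,1],[0,0,0,0,0,1]]]'|egrep 'force|width'
python3 -m creep '[[[0,0,0,0,0,1],[0,0,0,0,0,1],[0,0,0,0,0,1],[0,0,0,0,0,1],[0,0,0,0,0,1],[0,0,0,0,0,1],[0,0,0,0,0,1],[0,0,0,0,0,1]]]'|egrep 'force|width'
python3 -m creep '[[[0,0,0,0,0,1],[0,0,0,0,0,1],[0,0,0,0,0,0.97],[-0.16,-0.99,0,0,0,0],[-0.16,-0.99,0,0,0,0],[-0.16,-0.99,0,0,0,0],[-0.16,-0.99,0,0,0,0],[-0.16,-0.99,0,0,0,0]]]'|egrep 'force|width'
python3 -m creep '[[[-0.16,-0.99,0,0,0,0],[-0.16,-0.99,0,0,0,0],[-0.16,-0.99,0,0,0,0],[-0.16,-0.99,0,0,0,0],[-0.16,-0.99,0,0,0,0],[-0.16,-0.99,0,0,0,0],[0,0,0,0,0,0],[0,0,0,0,0,0]]]'|egrep 'force|width'
python3 to.py b60 -0.0094
```

```text
contact_force: [0.3, 0.7, -1.1]
grip_width: 0.098
grasp_force: 60.4
contact_force: [-0.6, 0.4, -1.7]
grip_width: 0.099
grasp_force: 60.4
contact_force: [0.3, -0.4, -1.7]
grip_width: 0.098
grasp_force: 60.4
contact_force: [0.3, -0.7, -1.7]
grip_width: 0.098
grasp_force: 60.3
clock 33.45 pos [0.4444 0.2801 0.0597] phi -8.3 q6 2.06 grip 0.098 60.3
turn wz units 0.02 tilt [-0.0011 -0.0007] then d/20mm [ 0.06 -0.06  3.45]
```

```bash
python3 -m creep '[[[0.06,-0.06,0.8,0,0,0],[0,0,0.8,0,0,0],[0,0,0.8,0,0,0],[0,0,0.5,0,0,0],[0,0,0.3,0,0,0],[0,0,0.25,0,0,0],[0,0,0,0,0,0],[0,0,0,0,0,0]]]'|egrep 'force|tool_pos'
python3 -m creep '[[[0,0,0,0,0,0],[0,0,0,0,0,0],[0,0,0,0,0,0],[0,0,0,0,0,0]]]' 0.5|egrep 'force|tool_pos'
python3 -m creep '[[[0,0,-1,0,0,0],[0,0,-1,0,0,0],[0,0,-1,0,0,0],[0,0,-1,0,0,0],[0,0,-1,0,0,0],[0,0,-1,0,0,0],[0,0,-1,0,0,0],[0,0,-1,0,0,0]]]'|egrep 'force'
python3 -m creep '[[[0.5,-1,0,0,0,0],[-0.5,-1,0,0,0,0],[-0.5,-1,0,0,0,0],[-0.5,-1,0,0,0,0],[-0.5,-1,0,0,0,0],[-0.5,-1,0,0,0,0],[-0.5,-1,0,0,0,0],[-0.5,-1,0,0,0,0]]]'|egrep 'force'
python3 -m creep '[[[-0.5,-1,0,0,0,0],[-0.5,-1,0,0,0,0],[-0.5,-1,0,0,0,0],[-0.5,-1,0,0,0,0],[-0.5,-1,0,0,0,0],[-0.5,-1,0,0,0,0],[0,0,0,0,0,0],[0,0,0,0,0,0]]]'|egrep 'force|tool_pos'
python3 - <<'E'
from bench import robot
from h import *
im=robot.read_camera("top"); cv2.imwrite("pics/t9.png",im[:,:,::-1])
im=robot.read_camera("scene"); cv2.imwrite("pics/s9.png",im[:,:,::-1])
E
```

```text
tool_pos: [0.4469, 0.2813, -0.0082]
contact_force: [-0.3, -0.5, -1.5]
grasp_force: 60.4
tool_pos: [0.4467, 0.2814, -0.0084]
contact_force: [1.3, 0.0, -0.5]
grasp_force: 0.0
contact_force: [0.3, 0.5, 0.2]
grasp_force: 0.0
contact_force: [1.6, -0.6, 0.2]
grasp_force: 0.0
tool_pos: [0.3684, 0.5756, 0.151]
contact_force: [-0.1, -0.2, 0.2]
grasp_force: 0.0
```

View pics/t9.png

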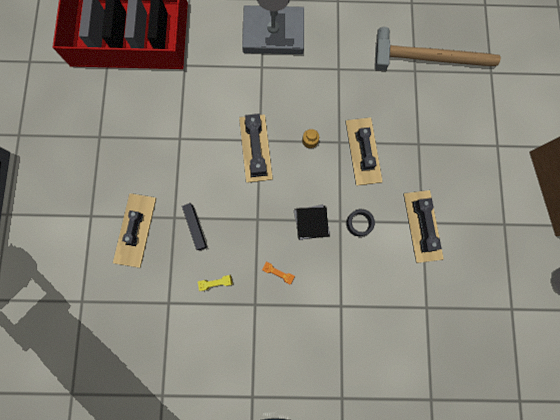

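Top view: every die lies on its own board at (255,147), (366,149), (426,225) and (132,229), with the ring and strip unmoved. Now check the numbers from the dots at 33 mm.

```bash
python3 - <<'E'
from bench import robot
from h import *
np.set_printoptions(precision=4,suppress=True)
B={60:(.4457,.281,171.6),80:(.6177,-.1718,8.1),100:(.4652,-.2868,8),120:(.619,.0496,7.9)}
for n,fn in(("top","t9"),("scene","s9")):
    g=cv2.imread(f"pics/{fn}.png",0);m=robot.camera_model(n);E=np.array(m["extrinsics"]);f=210/np.tan(np.radians(m["fovy"]/2))
    t=cv2.morphologyEx(g,cv2.MORPH_TOPHAT,np.ones((7,7))).astype(float)
    for L,(x,y,a) in B.items():
        u=np.array([np.cos(np.radians(a)),np.sin(np.radians(a)),0])*L*.0004;P=[]
        for s in(1,-1):
            c=E[:3,:3].T@(np.array([x,y,.033])+s*u-E[:3,3]);q=f*c[:2]/c[2]+[m["cx"],m["cy"]];i,j=q.round().astype(int)
            yy,xx=np.mgrid[j-4:j+5,i-4:i+5];w=np.maximum(t[j-4:j+5,i-4:i+5]-18,0);P.append([(xx*w).sum()/w.sum(),(yy*w).sum()/w.sum()])
        X=onz(m,P,.033);d=X[0]-X[1]
        print(n,L,"off mm",((X.mean(0)-[x,y])*1000).round(1),"ang",round(np.degrees(np.arctan2(d[1],d[0]))-a,1),"len/L",(np.hypot(*d)*1000/L).round(2))
s=robot.sense();print(s["clock"])
E
```

```text
top 60 off mm [1.6 0.1] ang 0.1 len/L 0.77
top 80 off mm [-0.6 -1.8] ang -0.1 len/L 0.8
top 100 off mm [-0.1 -2.8] ang -0.0 len/L 0.8
top 120 off mm [ 0.9 -0.1] ang -0.0 len/L 0.8
scene 60 off mm [ 2.4 -0.6] ang 0.3 len/L 0.76
scene 80 off mm [-1.3 -2.1] ang -0.2 len/L 0.8
scene 100 off mm [-0.8 -3.1] ang -0.3 len/L 0.8
scene 120 off mm [ 0.4 -0.8] ang -0.2 len/L 0.8
37.15
```

All four are within about 3 mm and 0.3°, with the heights consistent between views. Hand in.

```bash
python3 -c "
from bench import robot
print(robot.hand_in())"
```

```text
the job is handed in; nothing more can be done
None
```

All four dumbbell dies lie on their own boards, within about 3 mm and 0.3° by both cameras; I took the ring and strip as unmoved by eye in the top view. The job was handed in at about 37 s; no verdict came back.

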